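# Shut one door of the reagent cabinet on its roller catch, open the other and rack a bottle

### The job

The left door (red handle, acids) of the reagent cabinet has been left standing open: push it gently, without slamming or forcing, until it snaps home on its roller catch and stays shut by itself. Only then, so that acids and bases are never open together, pull the right door (blue handle) through its catch, leave it standing wide open, and stand the blue-capped bottle upright in the rack on the inside of that door. Do not disturb the amber bottle, the beaker or the yellow box.

Things in the scene. Friction and masses are not known exactly. Their poses are not given: they have to be found in the camera images.
- cabinet: White bench-top reagent cabinet, fixed to the bench: 200 mm deep (x) x 440 mm wide (y) x 240 mm high. Origin: centre of its underside; x points from its front into the cabinet (away from the robot), y to the robot's left, z up. Two doors hang in front of it.
- left_door: Left door (white, red handle), 212 x 214 x 14 mm thick, lower edge 14 mm above the bench. Origin: on its vertical hinge axis (cabinet x -102, y +218 mm) at bench height; axes move with it and are the cabinet's when shut: the leaf runs from the hinge towards -y, inner face at x = 0, outer at x = -14 mm. Pushing on at the handle with over 20 N once it is home is forcing it; 2 rad/s is slamming.
- left_hinge (a joint): Angle of the left door, rad: 0 = lying on the cabinet front, growing as it opens towards the robot; 0.6 to 1.15 at the start; stays where it is left (about 1 N at the handle moves it). The catch is screwed in long slots, so the shut position is not known beforehand: snapped home, the door rests somewhere between 0 and 0.077 rad (free edge 0 to 15 mm proud).
- left_handle (a point): Middle of the left door's red bar handle: round bar 10 mm thick, 90 mm long, horizontal along the door's y, 150 mm from the hinge axis, 205 mm above the bench (35 mm below the cabinet's top), its axis 40 mm in front of the outer face (door x -54 mm), a leg at each end. Axes as the door's.
- right_door: Right door (white, blue handle), mirror image of the left: origin on its vertical hinge axis (cabinet x -102, y -218 mm) at bench height; the leaf runs from the hinge towards its own +y; inner face at x = 0, outer face at x = -14 mm. Shut and held by its own roller catch at the start.
- right_hinge (a joint): Angle of the right door, rad: 0 = shut, growing to 1.9 as it opens towards the robot. Pulled at the handle its catch lets go at about 6 to 10 N within the first 4 mm, then pushes the door on outwards. Elsewhere it stays where it is left (light friction). Wide open means more than 1.2.
- right_handle (a point): Middle of the right door's blue bar handle, 150 mm from the hinge axis; the same bar, height and stand-off as on the left. Axes as the right door's.
- right_rack (a point): Centre of the floor of the grey rack on the inside of the right door: 100 mm above the bench, 100 mm from the hinge axis, 31 mm in from the inner face; axes as the door's. Inside 132 mm long (y) and 62 mm deep (x), from the door's face to a front wall 26 mm above the floor; open above. The door's top edge is 228 mm above the bench.
- blue_bottle: Clear reagent bottle with paper label and ribbed blue screw cap, 0.15 to 0.31 kg. Origin: centre of its base, z up. Body 52 mm diameter up to 70 mm, neck, then the cap: 40 mm diameter from 85 to 110 mm height.
- amber_bottle: Bystander: the same bottle in amber glass with orange cap. Origin: centre of its base. The two bottles stand one on each side of the cabinet, either way round.
- beaker: Bystander: glass beaker, 68 mm diameter, 90 mm high, on the bench to the left of the cabinet. Origin: centre of its base.
- tip_box: Bystander: yellow pipette-tip box with clear lid, 80 x 120 x 55 mm, on the rear half of the cabinet's top. Origin: centre of its underside.
- left_spear (a point): Round head (10 mm) of the steel spear on the left door's inside, 195 mm from the hinge axis, 190 mm up. It meets the catch's two sprung rollers 10 mm before the shut position; the door then resists with 6 to 11 N at the handle, ever less over the last 6 mm; 3 mm before shut it goes over and the rollers draw it onto a firm rubber-faced stop. Let go before that, it is pushed out again.

How it is judged:
By the outcome, as a careful person would: the job done as asked, in the order asked, and still so for the second after the job is handed in, with the robot touching nothing.
It also fails if it takes over 72 s, if anything falls off the work surface, if the arm or the gripper's body presses on something with over 40 N, if the wrist force passes 120 N, or if a joint passes its speed limit or range.

### The arm

A 6-joint arm with a two-finger parallel gripper is mounted at the origin on the work surface. World frame = base frame: x ahead of the robot, y to its left, z up, the work surface at z = 0. Lengths are in m, angles in rad, forces in N, time in s.
With the tool pointing down it reaches from about 0.3 to 0.825 m from the base axis. Payload 5.4 kg.
Tool frame: the origin (TCP) lies at the very end of the fingers, on their centre line; the grasp point (between the pads) lies 19 mm behind it; z points along the fingers, y is the line along which they close (so a half turn about z gives the same grasp; the last joint's range is limited). The gripper opens to 92 mm and grips with 3 to 60 N. Pads are 20 mm wide; open, the fingers measure 128 mm over their backs; the gripper's body (75 mm by 189 mm) begins 69 mm behind the grasp point.
Start: joints at [1.096, 0.158, 1.597, -0, 1.386, -0.21], TCP at [0.15, 0.555, 0.215] pointing down, gripper open.
Joint ranges: [-2.91, 2.91], [-0.94, 2.29], [0.18, 2.7], [-1.29, 4.43], [0.17, 2.64], [-3, 3]. Speed limits (rad/s): [2.57, 2.57, 3.14, 3.14, 3.14, 3.14].

### API

Orientations are given as a rotation vector (axis times angle).
In Python, from workcell import bot gives the robot as it stands. Calls block until the motion is done:
- bot.goto(position, orientation): joint-space move of the TCP to a pose.
- bot.line_to(position, rot=None, max_speed=0.15): straight line of the TCP; rot=None keeps the orientation; max_speed is the mean speed in m/s.
- bot.set_joints(angles): joint-space move.
- bot.set_gripper(opening, newtons=None): opening from 0.0 (shut) to 1.0 (fully open); newtons is the grip in N (None keeps the last); returns when the fingers have stopped.
- bot.hold(seconds).
- bot.inverse_kinematics(position, orientation): joint angles nearest the present ones, or None.
- bot.read_camera(name): name is "scene" or "top" or "wrist"; returns a dict with "pixels" (400x640x3 uint8, blue, green, red), "fx", "fy", "cx", "cy" (pixels), "k1" (the pictures are not rectified: a ray, as slopes to the right and down, at radius r is drawn at 1 + k1 r^2 times it, then the intrinsics apply), "R" (3x3) and "t" (3): a world point X has camera coordinates R X + t. Camera axes: x right, y down, z forward; pixel columns grow to the right and rows downward; lengths in m; the calibration is good to about 2 mm. A picture is of the moment at which its call begins. There is no depth.
A pose or a line that the arm cannot do raises bot.MotionError and nothing moves.
- bot.job_done(): hands the job in; it is judged then, once.
Readings, each from a call of its own:
- bot.current_clock(): time.
- bot.current_joints(): joint angles.
- bot.current_joint_vel(): joint speeds.
- bot.current_effort(): joint torques, N m.
- bot.current_ee_pos(): TCP position.
- bot.current_tool_rot(): TCP orientation.
- bot.current_contact_force(): force on the tool from outside, world axes, zero at the start.
- bot.current_ft_torque(): the same for the moment, N m.
- bot.current_opening(): opening from 0.0 (shut) to 1.0 (fully open).
- bot.current_grip_force(): force on a finger pad.
Only numpy, scipy, OpenCV 4.12 (cv2) and the standard library are available. Lean on these libraries where they do the work, as an engineer would, in place of code of your own. Each camera call takes 0.05 s, during which the arm holds its last target. There are 200 camera calls.

## Working session

There is one attempt and no reset: what is moved stays moved. The work goes in short steps, each a Python script; the robot and the scene stay as the last script left them, time stands still between calls to the robot, and variables do not carry over. Pictures are saved under pics/ and viewed, at most 10 in all, crops included, and the job is handed in when it is done.

```bash
ls; mkdir -p pics; python3 - <<'E'
from workcell import bot
import cv2,numpy as np
for n in("scene","top"):
    c=bot.read_camera(n); cv2.imwrite(f"pics/{n}0.png",c["pixels"])
    R=np.array(c["R"]);print(n,c["fx"],c["fy"],c["cx"],c["cy"],c["k1"],R.round(3).tolist(),(-R.T@np.array(c["t"])).round(3))
print(bot.current_clock(),bot.current_tool_rot(),bot.current_opening())
E
```

```text
pics
scene 508.7234113561057 508.7234113561057 321.52332931604633 202.97721702794377 -0.022430793839638547 [[-0.224, 0.975, -0.004], [0.927, 0.212, -0.31], [-0.302, -0.073, -0.951]] [1.047 0.117 1.498]
top 403.0935439817255 403.0935439817255 317.6610875155921 201.56989881471966 -0.05848404787757378 [[0.024, -0.999, 0.031], [-0.981, -0.029, -0.192], [0.193, -0.026, -0.981]] [0.366 0.042 1.438]
0.1 [-4.14678913e-01 -3.11353930e+00  2.51919479e-03] 1.0013767857139455
```

View pics/scene0.png

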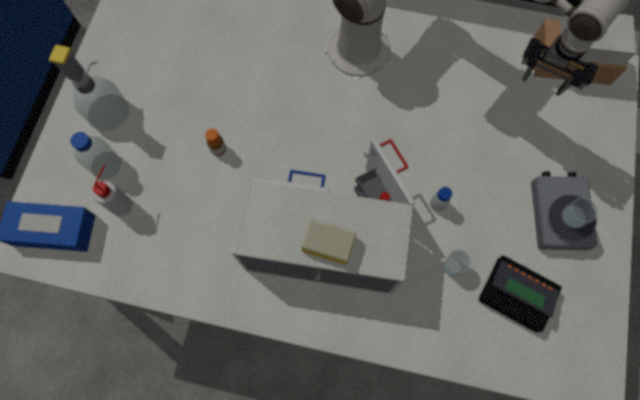

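View pics/top0.png

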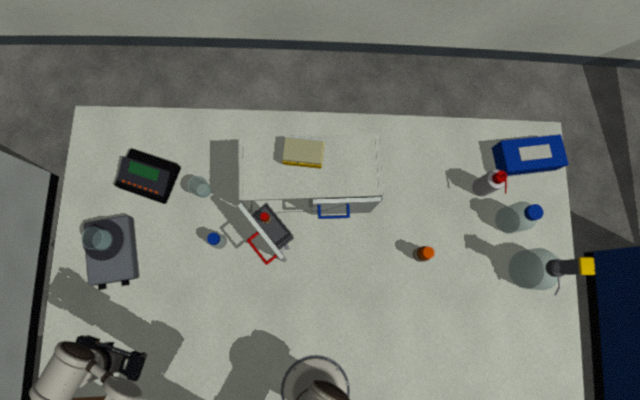

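The scene view looks from behind the cabinet and the top view has x up. In the top view:
- Left door: open, with its red handle near (262,248).
- Right door: shut, with its blue handle near (332,210).
- Blue-capped bottle: (213,239), left of the cabinet and behind the open door.
- Amber bottle: (426,253).
- Beaker: (198,187).

Next I triangulate these points.

```bash
cat > h.py <<'E'
from workcell import bot
import cv2,numpy as np
from scipy.spatial.transform import Rotation as Ro
H={'blue':[(95,125)],'red':[(0,6),(172,180)],'orange':[(7,16)],'yellow':[(20,35)]}
def cam(n,save=None):
    c=bot.read_camera(n); c["R"]=np.array(c["R"]);c["t"]=np.array(c["t"])
    if save: cv2.imwrite(f"pics/{save}.png",c["pixels"])
    return c
def mask(c,col,smin=110,vmin=50):
    h=cv2.cvtColor(c["pixels"],cv2.COLOR_BGR2HSV); m=0
    for a,b in H[col]: m=m|cv2.inRange(h,(a,smin,vmin),(b,255,255))
    return m
def blobs(m,amin=12):
    n,l,s,ce=cv2.connectedComponentsWithStats(m,connectivity=8)
    return [(ce[i],s[i],l==i) for i in range(1,n) if s[i][4]>=amin]
def ray(c,p):
    K=np.array([[c["fx"],0,c["cx"]],[0,c["fy"],c["cy"]],[0,0,1.]])
    q=cv2.undistortPoints(np.array([[p]],float),K,np.array([c["k1"],0,0,0.]))[0,0]
    d=c["R"].T@np.array([q[0],q[1],1]); return -c["R"].T@c["t"],d/np.linalg.norm(d)
def onz(c,p,z):
    o,d=ray(c,p); return o+d*(z-o[2])/d[2]
def tri(c1,p1,c2,p2):
    A=np.zeros((3,3));b=np.zeros(3);rs=[ray(c1,p1),ray(c2,p2)]
    for o,d in rs: M=np.eye(3)-np.outer(d,d);A+=M;b+=M@o
    X=np.linalg.solve(A,b); return X,max(np.linalg.norm((np.eye(3)-np.outer(d,d))@(X-o)) for o,d in rs)
E
python3 - <<'E'
from h import *
C={n:cam(n) for n in("scene","top")}
for n,c in C.items():
    for col in H:
        for ce,s,_ in blobs(mask(c,col)): print(n,col,ce.round(1),s)
print(tri(C["scene"],(444.5,194),C["top"],(213.5,239)),tri(C["scene"],(213,136),C["top"],(426,253)))
w=cam("wrist");print(w["fx"],w["k1"],(-w["R"].T@w["t"]),w["R"].round(2).tolist(),bot.current_ee_pos())
E
```

```text
scene blue [36.8 45.3] [34 42  6  7 13]
scene blue [23.4 74.3] [18 71 10  6 14]
scene blue [ 6.2 98.8] [ 3 96  7  6 13]
scene blue [ 80.6 141.3] [ 71 133  20  18 267]
scene blue [307.1 175.3] [289 171  36  15  80]
scene blue [444.4 193.8] [438 188  14  13 138]
scene blue [ 46.7 226.8] [   0  201   95   50 2943]
scene red [396.5 154.1] [381 140  27  32 113]
scene red [100.2 172.1] [ 97 166   7  14  24]
scene red [100.9 188.9] [ 93 181  17  16 190]
scene red [384.6 195.7] [380 192  10   8  65]
scene orange [547.   32.1] [537  22  22  22 150]
scene orange [606.7  73.2] [593  65  32  19 282]
scene orange [542.1  72.4] [534  66  20  11  69]
scene orange [213.3 138.7] [206 129  16  20 237]
scene orange [509.9 265.9] [508 264   5   4  15]
scene orange [516.2 269.5] [514 268   5   4  14]
scene orange [522.9 273.2] [521 271   5   5  17]
scene orange [529.9 276.6] [528 275   5   4  14]
scene orange [536.8 280.4] [535 279   5   4  16]
scene orange [543.3 284.1] [541 282   5   5  17]
scene orange [550.4 287.9] [548 286   5   5  17]
scene yellow [59.5 53.8] [ 49  45  22  19 320]
scene yellow [579
[... 319 characters left out ...]
263.8 215.9] [260 212   9   9  67]
top red [259.1 249.3] [247 232  30  33 168]
top orange [123.1 180.7] [122 179   4   4  12]
top orange [266.3 219.5] [261 215   9   8  20]
top orange [425.1 252.8] [417 247  17  13 186]
top orange [ 89.5 398.3] [ 73 397  31   3  57]
top yellow [301.8 163.9] [282 160  40   8 162]
top yellow [586.4 265.8] [578 256  18  20 308]
(array([0.49346236, 0.35274451, 0.08991779]), np.float64(0.0011172188900152055)) (array([ 0.46532697, -0.36154383,  0.09157541]), np.float64(0.0002620796897889235))
338.45610915900596 -0.021022798741065368 [0.07141063 0.57547695 0.38411724] [[0.26, 0.96, -0.0], [0.92, -0.25, 0.29], [0.28, -0.08, -0.96]] [0.15038181 0.55468096 0.21413611]
```

```bash
python3 - <<'E'
from h import *
D=[0,-3.1415,0]
bot.goto([0.40,0.22,0.42],D); a=cam("wrist","w1")
bot.goto([0.42,0.02,0.42],D); b=cam("wrist","w2")
print(bot.current_joints().round(2) if hasattr(bot.current_joints(),'round') else bot.current_joints(),bot.current_clock())
for n,c in(("w1",a),("w2",b)):
    print(n,-c["R"].T@c["t"])
    for col in("blue","red","orange","yellow"):
        for ce,s,_ in blobs(mask(c,col),40): print(n,col,ce.round(1),s)
cv2.imwrite("pics/w12.png",cv2.resize(np.vstack([a["pixels"],b["pixels"]]),None,fx=.75,fy=.75))
E
```

```text
[-0.24 -0.3   1.63  0.    1.81 -1.81] 2.8667
w1 [0.31805318 0.21983872 0.58966389]
w1 blue [412.1 224.6] [399 211  28  28 585]
w1 blue [128.1 300.7] [ 91 296  73   9 460]
w1 red [295.8 221.7] [ 251  187   81   80 1128]
w1 red [296.1 289.5] [289 279  18  19 196]
w1 orange [ 13.7 190.3] [  1 179  20  25 143]
w1 orange [319.9 327.3] [311 325  19   7  59]
w1 orange [262.  330.8] [252 328  21  10  67]
w1 yellow [117.3 356.9] [103 324  39  66 875]
w1 yellow [536.1 356.8] [513 324  39  66 852]
w2 [0.33822714 0.02010026 0.59007428]
w2 blue [542.2 211.7] [526 198  33  28 703]
w2 blue [280.5 293.2] [242 282  79  36 848]
w2 red [463.6 205.5] [ 421  170   75   81 1065]
w2 orange [120.3 177.9] [109 168  17  25  86]
w2 orange [ 82.  190.8] [  56  173   54   36 1299]
w2 orange [418.3 318.9] [410 315  20  12  76]
w2 yellow [117.  357.2] [103 324  39  66 859]
w2 yellow [536.9 357.2] [ 514  324   38   67 1034]
```

View pics/w12.png

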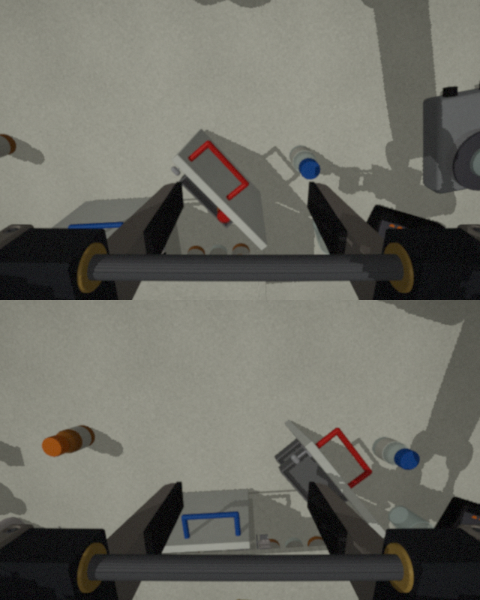

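w12 is at 0.75 scale. In full-resolution pixels:
- w1 (upper half) shows the red U-handle with bar corners near (280,191) and (329,245), and the blue cap at (412,225).
- w2 (lower half) shows the red bar corners near (449,175) and (493,228), the blue bar corners near (245,287) and (319,284), and the caps at (542,212) for blue and (82,191) for orange.

```bash
cat > m1.py <<'E'
from h import *
def bar(m,p,q,tol=5,ext=8):
    p,q=np.array(p,float),np.array(q,float);ys,xs=np.nonzero(m);P=np.c_[xs,ys].astype(float)
    for _ in range(2):
        u=(q-p)/np.linalg.norm(q-p);n=np.array([-u[1],u[0]]);L=(q-p)@u
        s=(P-p)@u;d=(P-p)@n
        k=(abs(d)<tol)&(s>-ext)&(s<L+ext);B=P[k]
        f=cv2.fitLine(B.astype(np.float32),cv2.DIST_HUBER,0,.01,.01).ravel()
        u=f[:2]*np.sign(f[:2]@u);s=(B-f[2:])@u;a,b=s.min()-.5,s.max()+.5
        p,q=f[2:]+u*a,f[2:]+u*b
    return p,q
E
python3 - <<'E'
from m1 import *
bot.goto([0.40,0.22,0.42],[0,-3.1415,0]); a=cam("wrist")
bot.goto([0.42,0.02,0.42],[0,-3.1415,0]); b=cam("wrist"); t=cam("top"); s=cam("scene")
ra=bar(mask(a,'red'),(280,191),(329,245)); rb=bar(mask(b,'red'),(449,175),(493,228))
bb=bar(mask(b,'blue'),(245,287),(319,284)); bt=bar(mask(t,'blue'),(347,217),(318,217),2.5,4)
print("px",*[np.round(x,1).tolist() for x in(ra,rb,bb,bt)])
def rep(n,c1,e1,c2,e2):
    X=[tri(c1,e1[i],c2,e2[i]) for i in(0,1)];A,B=X[0][0],X[1][0]
    print(n,A.round(4),B.round(4),"len",np.linalg.norm(B-A).round(4),"mid",((A+B)/2).round(4),"dir",np.degrees(np.arctan2(*(B-A)[[1,0]])).round(2),X[0][1].round(4),X[1][1].round(4))
rep("red",a,ra,b,rb);rep("blue",b,bb,t,bt)
for n,c,e in(("red a",a,ra),("red b",b,rb),("blue b",b,bb),("blue t",t,bt)):
    A,B=[onz(c,p,.205) for p in e];print(n,"z205 mid",((A+B)/2).round(4),np.linalg.norm(B-A).round(4),np.degrees(np.arctan2(*(B-A)[[1,0]])).round(2))
print("cap",tri(a,(412.1,224.6),b,(542.2,211.7)),tri(a,(412.1,224.6),t,(213.1,238.3)))
print("amber",tri(b,(65,193),t,(425.1,252.8)))
E
```

```text
px [[274.3, 187.0], [330.6, 247.3]] [[447.2, 170.2], [494.8, 232.0]] [[242.3, 289.4], [319.4, 285.4]] [[349.6, 215.8], [317.6, 217.0]]
red [0.4105 0.1578 0.2063] [0.4864 0.2238 0.2066] len 0.1006 mid [0.4485 0.1908 0.2065] dir 40.96 0.0002 0.0003
blue [ 0.5666 -0.0902  0.2036] [0.5597 0.0094 0.2054] len 0.0998 mid [ 0.5632 -0.0404  0.2045] dir 93.97 0.0001 0.0002
red a z205 mid [0.4487 0.1907 0.205 ] 0.1009 40.96
red b z205 mid [0.4492 0.1915 0.205 ] 0.1012 40.96
blue b z205 mid [ 0.5629 -0.0401  0.205 ] 0.0994 93.38
blue t z205 mid [ 0.5631 -0.0404  0.205 ] 0.0995 93.8
cap (array([0.49562156, 0.35066134, 0.09821053]), np.float64(2.5055939148919006e-05)) (array([0.49494052, 0.35048693, 0.09997822]), np.float64(0.000294801631783291))
amber (array([ 0.45887352, -0.34712198,  0.1353796 ]), np.float64(0.004098086608401241))
```

```bash
cat > g.py <<'E'
from m1 import *
YAW=0.0663
HL=np.array([.5977,.2485]);HR=np.array([.6266,-.1865])
def rv(phi): return (Ro.from_rotvec([0,0,phi])*Ro.from_rotvec([0,np.pi,0])).as_rotvec()
def L(th,x,y,z): a=YAW-th;c,s=np.cos(a),np.sin(a);return [HL[0]+c*x-s*y,HL[1]+s*x+c*y,z]
def Rr(th,x,y,z): a=YAW+th;c,s=np.cos(a),np.sin(a);return [HR[0]+c*x-s*y,HR[1]+s*x+c*y,z]
def F(): return np.array(bot.current_contact_force())
E
python3 - <<'E'
from g import *
Z=.188
bot.set_gripper(0.0)
bot.goto(L(.95,-.085,-.15,.30),rv(YAW-.95)); 
bot.line_to(L(.95,-.085,-.15,Z)); f0=F(); print("f0",f0.round(2),bot.current_clock())
def step(th,v):
    bot.line_to(L(th,-.069,-.15,Z),rv(YAW-th),v)
    n=np.array([np.cos(YAW-th),np.sin(YAW-th)]); return -(F()-f0)[:2]@n
for th in np.arange(.9,.13,-.11): print(round(th,2),step(th,.07).round(2))
t=bot.current_clock();pk=0;log=[]
for th in np.arange(.12,-.03,-.006):
    f=step(th,.02);log.append((round(float(th),3),round(float(f),1)));pk=max(pk,f)
    if f>17 or (pk>4 and f<1): break
print(log,bot.current_clock()-t,bot.current_clock())
E
```

```text
f0 [ 1.24 -0.42  0.62] 8.175
0.9 0.98
0.79 1.02
0.68 1.91
0.57 1.04
0.46 1.56
0.35 0.56
0.24 1.0
[(0.12, 1.2), (0.114, 0.7), (0.108, 1.0), (0.102, 1.7), (0.096, 1.4), (0.09, 1.3), (0.084, 1.6), (0.078, 1.4), (0.072, 1.5), (0.066, 1.8), (0.06, 2.0), (0.054, 3.1), (0.048, 5.4), (0.042, 6.4), (0.036, 8.3), (0.03, 8.4), (0.024, 8.1), (0.018, 1.6), (0.012, 1.7), (0.006, 1.2), (-0.0, 3.2), (-0.006, 6.3), (-0.012, 9.3), (-0.018, 12.1), (-0.024, 15.2)] 7.141599999999999 18.2583
```

```bash
python3 - <<'E'
from g import *
bot.line_to(L(0,-.11,-.15,.188),None,.1); bot.line_to(L(0,-.11,-.15,.30),None,.25)
bot.goto([.42,.05,.42],rv(YAW)); a=cam("wrist","w3"); t=cam("top")
print(bot.current_clock())
for n,c in(("w",a),("t",t)):
  for col in("red","blue"):
    for ce,s,m in blobs(mask(c,col),40):
        if c is a or 180<ce[0]<380: print(n,col,ce.round(1),s,onz(c,ce,.205).round(4))
cv2.imwrite("pics/w3c.png",a["pixels"])
print(L(0,-.054,-.15,.205),Rr(0,-.054,.15,.205))
E
```

```text
20.2083
w red [383.8 289. ] [365 281  31  25 367] [0.5577 0.1315 0.205 ]
w blue [518.3 225. ] [503 211  32  29 669] [0.4609 0.2843 0.205 ]
w blue [243.5 286.8] [211 281  77  25 654] [ 0.5662 -0.0471  0.205 ]
t red [297.4 215.5] [283 205  23  16 104] [0.563  0.0718 0.205 ]
t blue [333.3 213.2] [318 204  32  15 137] [ 0.5732 -0.0393  0.205 ]
t blue [213.  238.3] [207 233  13  12 127] [0.4847 0.3268 0.205 ]
[np.float64(0.5537563559066415), np.float64(0.09525197833643584), 0.205] [np.float64(0.56278092441669), np.float64(-0.04040713367281834), 0.205]
```

View pics/w3c.png

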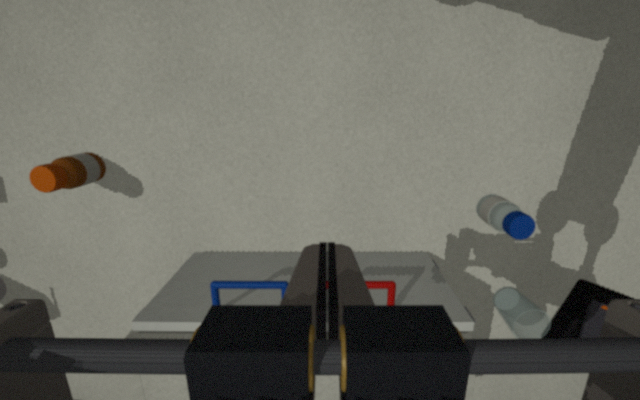

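The left door is shut and has stayed shut after release: the red and blue bars are level at row 281, ending near x = 395 and starting near x = 212. The blue cap is at (518,225) and the bystanders have not moved. Next I hook the blue handle from behind and pull.

```bash
python3 - <<'E'
from g import *
Z=.188; P=-np.pi
bot.goto(Rr(0,-.0315,.15,.30),rv(YAW+P)); bot.line_to(Rr(0,-.0315,.15,.235),None,.15)
f0=F()
bot.line_to(Rr(0,-.0315,.15,Z),None,.06); print("down",(F()-f0).round(2),bot.current_clock())
if np.linalg.norm(F()-f0)>5: raise SystemExit
log=[]
def step(th,x,v):
    bot.line_to(Rr(th,x,.15,Z),rv(YAW+th+P),v); n=np.array([np.cos(YAW+th),np.sin(YAW+th)])
    log.append((round(float(th),3),round(float((F()-f0)[:2]@n),1)))
step(0,-.038,.04)
for th in np.arange(.006,.08,.008): step(th,-.038,.03)
for th in np.arange(.15,1.46,.1): step(th,-.038,.09)
step(1.45,-.038,.06); print(log)
print(bot.current_clock())
bot.line_to(Rr(1.45,-.0315,.15,Z),None,.05); bot.line_to(Rr(1.45,-.0315,.15,.30),None,.25)
bot.set_gripper(1.0)
print(bot.current_clock(),bot.current_joints())
E
```

```text
down [-0.27 -0.35 -0.42] 24.2917
[(0.0, -0.1), (0.006, -0.3), (0.014, 4.4), (0.022, 4.9), (0.03, -0.5), (0.038, 0.5), (0.046, -0.4), (0.054, -0.7), (0.062, 0.1), (0.07, -0.3), (0.078, 0.2), (0.15, -0.4), (0.25, -0.1), (0.35, -0.3), (0.45, 0.1), (0.55, -0.5), (0.65, 0.3), (0.75, 0.3), (0.85, -1.0), (0.95, -0.9), (1.05, -0.3), (1.15, 0.8), (1.25, -0.7), (1.35, -0.5), (1.45, -0.1), (1.45, -0.3)]
31.85
34.1083 [-6.48763455e-01 -3.19583450e-02  1.62919282e+00 -1.91941801e-06
  1.54438842e+00 -5.94293604e-01]
```

```bash
python3 - <<'E'
from g import *
bot.goto([.42,-.12,.42],rv(0)); a=cam("wrist"); t=cam("top")
print(bot.current_clock())
for n,c in(("w",a),("t",t)):
  for col in("red","blue"):
    for ce,s,m in blobs(mask(c,col),40):
        if c is a or 180<ce[0]<420: print(n,col,ce.round(1),s,onz(c,ce,.205).round(4))
np.savez("a.npz",px=a["pixels"],R=a["R"],t=a["t"]);
print(Rr(1.45,-.054,.15,.205))
cv2.imwrite("pics/w4.png",np.hstack([cv2.resize(a["pixels"],(480,300)),cv2.resize(t["pixels"][150:290,220:400],(320,249))[0:249]] if 0 else [cv2.resize(a["pixels"],(480,300)),cv2.resize(t["pixels"][150:300,220:380],(320,300))]))
E
```

```text
35.575
w red [511.2 283.9] [471 275  65  30 637] [0.5584 0.1159 0.205 ]
w blue [237.9 204.2] [229 183  34  61 601] [ 0.4511 -0.2264  0.205 ]
w blue [628.  211.4] [614 199  26  27 565] [0.4609 0.2446 0.205 ]
w blue [252.5 257. ] [243 254  20   7 125] [ 0.5197 -0.2135  0.205 ]
t red [289.3 215.1] [274 205  32  16 159] [0.5634 0.0967 0.205 ]
t blue [213.2 238.2] [207 233  13  12 112] [0.4851 0.3264 0.205 ]
[np.float64(0.47388133835283486), np.float64(-0.23224943043031965), 0.205]
```

View pics/w4.png

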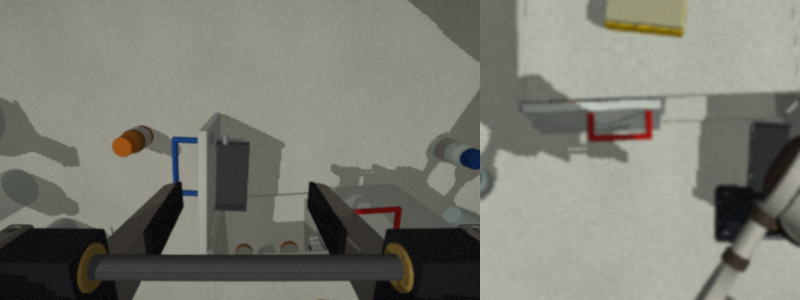

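w4 left is the wrist view at 0.75 scale. The right door stands open, with the blue bar corners near (232,184) and (232,256) in full-resolution pixels. The grey rack, roughly (289..331, 187..280), lies on the door's inner side, and the red door is still shut. Next I measure the door angle and the rack from two wrist positions.

```bash
python3 - <<'E'
from g import *
a=cam("wrist")
bot.goto([.40,-.20,.44],rv(0)); b=cam("wrist"); print(bot.current_clock())
out=[]
for c in(a,b):
    m=mask(c,'blue');B=[x for x in blobs(m,100) if x[0][0]<450]
    print([ (x[0].round(1),x[1]) for x in B])
    # rack: medium-dark blob right of bar
    g=cv2.GaussianBlur(cv2.cvtColor(c["pixels"],cv2.COLOR_BGR2GRAY),(3,3),0)
    x0=int(max(x[1][0] for x in B)); r=cv2.inRange(g,50,92); r[:, :x0+20]=0; r[:,x0+220:]=0; r[300:]=0; r[:120]=0
    for x in blobs(cv2.morphologyEx(r,cv2.MORPH_OPEN,np.ones((5,5))),600): 
        y,xx=np.nonzero(x[2]); print("dark",x[0].round(1),x[1],cv2.boxPoints(cv2.minAreaRect(np.c_[xx,y].astype(np.float32))).round(1).tolist())
    x1=x0; print(np.round(g[225,x0+20:x0+160:6]).tolist(),x0+20)
v=[c["pixels"][130:330,200:460] for c in(a,b)]
cv2.imwrite("pics/w5.png",cv2.resize(np.hstack(v),(800,308)))
E
```

```text
36.1083
[(array([237.9, 204.1]), array([229, 183,  34,  61, 598], dtype=int32)), (array([252.2, 257.2]), array([243, 254,  20,   7, 127], dtype=int32))]
dark [285.5 232.1] [ 277  155   24  145 2300] [[277.0, 155.0], [300.0, 155.0], [300.0, 299.0], [277.0, 299.0]]
dark [448.2 265.9] [425 246  38  46 991] [[425.0, 246.0], [462.0, 246.0], [462.0, 291.0], [425.0, 291.0]]
[145, 161, 124, 84, 73, 51, 50, 51, 49, 52, 51, 50, 104, 104, 102, 100, 102, 102, 103, 149, 146, 148, 152, 152] 263
[(array([309.6, 229.8]), array([299, 195,  36,  73, 770], dtype=int32)), (array([  6.2, 293.9]), array([  0, 285,  19,  23, 204], dtype=int32))]
dark [449.1 269.6] [426 246  50  44 858] [[417.5, 254.5], [432.0, 240.0], [477.0, 285.0], [462.5, 299.5]]
[142, 145, 116, 156, 154, 49, 47, 47, 48, 49, 41, 87, 97, 99, 98, 98, 141, 145, 143, 147, 147, 103, 99, 99] 319
```

View pics/w5.png

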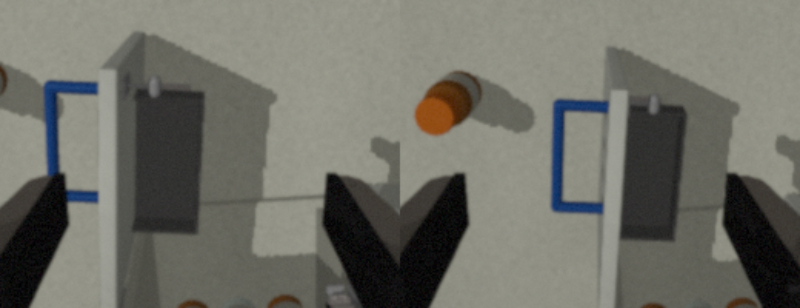

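w5 holds crops of both views. The rack's free front edge runs (333,190)–(328,281) in view a and (385,200)–(377,287) in view b. The blue bar in b runs (304,197)–(303,266). I triangulate these.

```bash
python3 - <<'E'
from g import *
b=cam("wrist"); bot.goto([.42,-.12,.42],rv(0)); a=cam("wrist"); print(bot.current_clock())
def edge(c,x0,x1,y0,y1):
    g=cv2.cvtColor(c["pixels"],cv2.COLOR_BGR2GRAY).astype(float)[:,x0:x1]
    P=[]
    for y in range(y0,y1):
        d=np.nonzero(g[y]<78)[0]
        if len(d): P.append((x0+d.max()+.5,y))
    f=cv2.fitLine(np.array(P,np.float32),cv2.DIST_HUBER,0,.01,.01).ravel()
    m=np.zeros(g.shape,np.uint8);m[y0-25:y1+25]=(g[y0-25:y1+25]<78)
    col=m[:,int(f[2])-x0-12:int(f[2])-x0-8].min(1); ys=np.nonzero(col)[0]
    at=lambda y:np.array([f[2]+f[0]/f[1]*(y-f[3]),y]); return at(ys.min()-.5),at(ys.max()+.5)
ea=edge(a,290,345,200,270);eb=edge(b,345,398,208,278); print(np.round([ea,eb],1).tolist())
bb=bar(mask(b,'blue'),(304,197),(303,266)); M=[onz(b,p,.205) for p in bb];mid=(M[0]+M[1])/2
d=M[0]-M[1]; print("bar",mid.round(4),np.linalg.norm(d).round(4),"th",np.arctan2(d[1],d[0])-np.pi/2-YAW)
v=mid[:2]-HR; th=np.arctan2(v[1],v[0])-np.arctan2(.15,-.054)-YAW; print("th from centre",th%(2*np.pi),np.linalg.norm(v),np.hypot(.15,.054))
for i in(0,1):
    X,e=tri(a,ea[i],b,eb[i]); print("rack corner",X.round(4),e.round(4),end=' ')
    for t in(1.40,1.43,1.46):
        an=YAW+t;w=X[:2]-HR;print(t,np.round([np.cos(an)*w[0]+np.sin(an)*w[1],-np.sin(an)*w[0]+np.cos(an)*w[1]],4),end=' ')
    print()
E
```

```text
36.6417
[[[331.4, 187.5], [326.6, 281.5]], [[386.4, 197.5], [377.6, 286.5]]]
bar [ 0.4738 -0.2331  0.205 ] 0.0985 th 1.4613421370311714
th from centre 1.4548326953431872 0.15976589641128175 0.15942396306703707
rack corner [ 0.4493 -0.1129  0.1297] 0.0 1.4 [0.0547 0.184 ] 1.43 [0.0602 0.1823] 1.46 [0.0656 0.1804] 
rack corner [ 0.5979 -0.1191  0.1271] 0.0001 1.4 [0.064  0.0355] 1.43 [0.065  0.0336] 1.46 [0.066  0.0316]
```

```bash
python3 - <<'E'
from g import *
p=np.array([.495,.3505])
bot.goto([*p,.27],rv(0)); bot.hold(.2)
w=cam("wrist"); B=max(blobs(mask(w,'blue'),100),key=lambda x:x[1][4]); X=onz(w,B[0],.104); print("cap",B[0].round(1),B[1],X.round(4),bot.current_clock())
cv2.imwrite("pics/w6.png",w["pixels"])
if np.linalg.norm(X[:2]-p)<.006: p=(X[:2]+p)/2
else: raise SystemExit
f0=F(); bot.line_to([*p,.0785],None,.15); print("down",(F()-f0).round(2))
bot.set_gripper(0.0,25); print("grip",bot.current_opening()*92,bot.current_grip_force())
f1=F(); bot.line_to([*p,.15],None,.12); print("lift",(F()-f1).round(2),(F()-f0).round(2),bot.current_opening()*92,bot.current_clock())
E
```

```text
cap [329. 186.] [ 310  166   39   41 1237] [0.4935 0.3513 0.104 ] 38.7083
down [ 0.23 -1.96 -1.22]
grip 39.629873642435555 24.99983310699463
lift [ 0.57 -0.58 -2.27] [ 0.43 -1.5  -3.08] 39.160209730561036 41.7167
```

```bash
python3 - <<'E'
from g import *
T=1.457; P=-np.pi
q=bot.current_ee_pos(); bot.line_to([q[0],q[1],.35],None,.25)
bot.goto([.42,.08,.37],rv(-.8)); bot.goto(Rr(T,.031,.1,.35),rv(YAW+T+P))
bot.line_to(Rr(T,.031,.1,.235),None,.12); bot.hold(.2)
w=cam("wrist","w7"); print(bot.current_clock(),bot.current_ee_pos(),Rr(T,.031,.1,.235),bot.current_opening()*92)
E
```

```text
46.1083 [ 0.52846016 -0.15094074  0.23557893] [np.float64(0.5281846064501807), np.float64(-0.1507871127961604), 0.235] 39.50831742697121
```

View pics/w7.png

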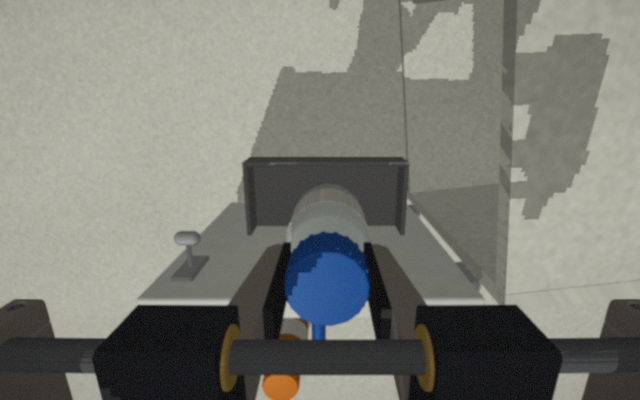

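The bottle hangs upright, centred on the rack: bottle at column 328, rack spanning columns 245–407. The front wall's top edge is at row 160 and the door leaf is just behind. I lower it under force control.

```bash
python3 - <<'E'
from g import *
T=1.457
bot.hold(.1); f0=F(); bot.line_to(Rr(T,.031,.1,.200),None,.08); print("200",(F()-f0).round(2)); bad=False
for z in np.arange(.196,.1735,-.002):
    bot.line_to(Rr(T,.031,.1,z),None,.03); d=F()-f0
    if np.linalg.norm(d[:2])>3.5 or d[2]>1.6: break
print(round(float(z),4),d.round(2),bot.current_clock(),bot.current_ee_pos())
w=cam("wrist","w8")
E
```

```text
200 [-0.63  0.15 -0.89]
0.178 [-0.86 -0.08  2.42] 49.325 [ 0.52853496 -0.15096422  0.17842321]
```

View pics/w8.png

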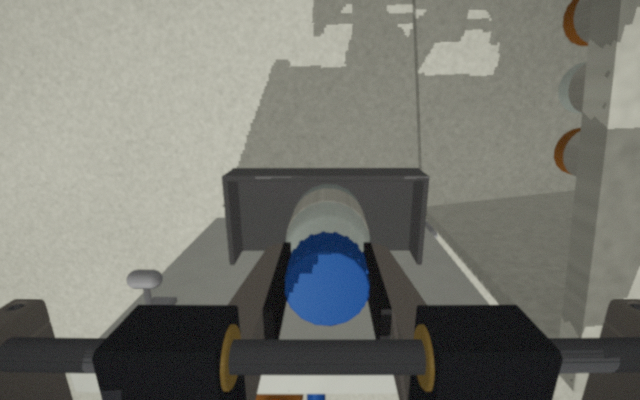

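The base meets the floor at 99.5 mm with no side force, and the bottle sits inside the rack walls (cap at (328,280), rack columns 225–427). I release and check.

```bash
python3 - <<'E'
from g import *
T=1.457
bot.set_gripper(.68); bot.line_to(Rr(T,.031,.1,.25),None,.08); bot.line_to(Rr(T,.031,.1,.36),None,.25)
bot.goto([.40,-.05,.42],rv(0)); bot.hold(.2); a=cam("wrist"); bot.goto([.30,.25,.40],rv(0)); bot.hold(.2); t=cam("top");s=cam("scene")
print(bot.current_clock())
B=[x for x in blobs(mask(a,'blue'),200)]; 
for x in B: print(x[0].round(1),x[1],onz(a,x[0],.204).round(4))
print("expect",Rr(T,.031,.1,.204))
cv2.imwrite("pics/fin.png",np.hstack([cv2.resize(a["pixels"],(480,300)),cv2.resize(t["pixels"][130:290,190:360],(319,300))]))
E
```

```text
54.675
[182.7 234. ] [171 199  35  76 828] [ 0.4695 -0.2276  0.204 ]
expect [np.float64(0.5281846064501807), np.float64(-0.1507871127961604), 0.204]
```

View pics/fin.png

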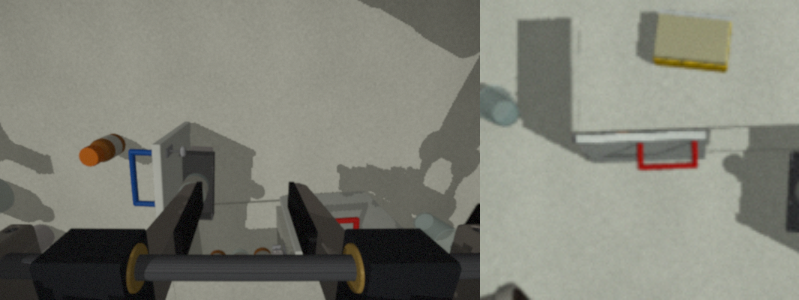

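The left door is still shut and the right door is open at its pulled angle. The cap is hidden behind a finger in the wrist view, and my top crop missed the rack. I check the cap by triangulation and one last view.

```bash
python3 - <<'E'
from g import *
t=cam("top");s=cam("scene")
bt=[x for x in blobs(mask(t,'blue'),20) if 300<x[0][0]<420];bs=[x for x in blobs(mask(s,'blue'),20) if 200<x[0][0]<420]
for x in bt: print("t",x[0].round(1),x[1],onz(t,x[0],.2).round(4))
for x in bs: print("s",x[0].round(1),x[1],onz(s,x[0],.2).round(4))
print([tri(t,x[0],s,y[0]) for x in bt for y in bs],F().round(2),bot.current_clock())
cv2.imwrite("pics/fin2.png",np.hstack([cv2.resize(t["pixels"][130:290,300:460],(400,400)),cv2.resize(s["pixels"][90:250,190:350],(400,400))]))
E
```

```text
t [369.4 228. ] [363 222  14  14 147] [ 0.5306 -0.1528  0.2   ]
t [393.6 246.5] [384 231  14  32 123] [ 0.475 -0.228  0.2  ]
s [249.3 131.5] [243 116  20  32  67] [ 0.4742 -0.2285  0.2   ]
s [270.9 154.4] [264 147  15  16 180] [ 0.5284 -0.1512  0.2   ]
[(array([ 0.52182527, -0.16590676,  0.31533974]), np.float64(0.03146869394098929)), (array([ 0.52998887, -0.15126718,  0.20398836]), np.float64(0.0008699418519146612)), (array([ 0.47492636, -0.22789905,  0.20154257]), np.float64(0.00021674970805142822)), (array([ 0.48404881, -0.21095545,  0.09935071]), np.float64(0.0381485486473043))] [ 0.03 -0.94 -0.06] 54.775
```

View pics/fin2.png

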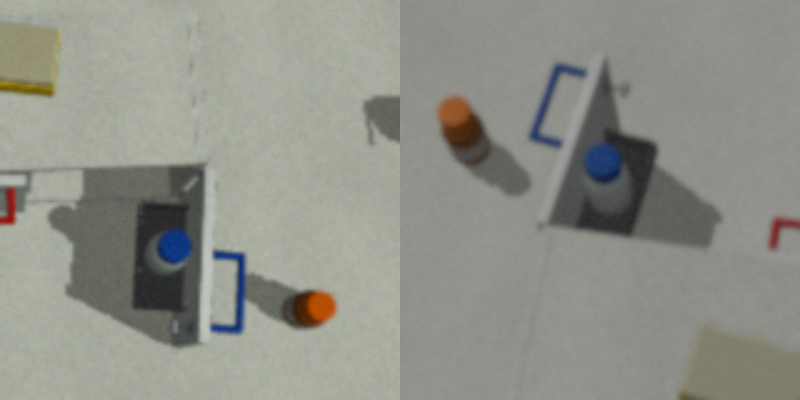

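Both crops of the last view show the bottle upright in the rack. Its cap triangulates to (0.530, -0.151, 0.204), where it was placed. The door is wide open and the amber bottle is still standing in place.

```bash
python3 -c "
from workcell import bot
print(bot.job_done())"
```

```text
the job is handed in; nothing more can be done
None
```

The job is handed in at about 55 s: left door snapped shut (15 N peak push), then right door opened to about 1.46 rad and the blue-capped bottle stood upright in its rack, with the bystanders not touched.

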